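Flip the stock tag of the flange nuts

ROBOT

A 7-joint arm with a two-finger parallel gripper is mounted at the origin on a cart in front of the work surface, level with it; the furniture and walls round the work are solid. World frame = base frame: x ahead of the robot, y to its left, z up, the work surface at z = 0. Lengths are in m, angles in rad, forces in N, time in s.
With the tool pointing down it reaches from about 0.425 to 0.925 m from the base axis. Payload 6.8 kg.
Tool frame: the origin (TCP) lies on the centre line of the jaws, within the pads' length; the fingertips stand r.finger_overhang ahead of it and the grasp point (between the pads) lies 8 mm behind it (r.finger_overhang is the distance from the TCP to the fingertips, in m); z points along the fingers, y is the line along which they close (so a half turn about z gives the same grasp; the last joint's range is limited). The gripper opens to 88 mm and grips with 3 to 60 N. Pads are 20 mm wide; open, the fingers measure 115 mm over their backs; the gripper's body (75 mm by 178 mm) begins 61 mm behind the grasp point.
Start: joints at [-1.254, 0.477, 0.022, 1.555, -0.011, 1.109, -0.083], TCP at [0.278, 0.615, 0.234] pointing down, gripper open.
Joint ranges: [-2.96, 2.96], [-0.34, 2.1], [-1.41, 1.46], [0.24, 2.44], [-1.37, 4.51], [0.17, 1.92], [-2.96, 2.96]. Speed limits (rad/s): [2.39, 2.39, 3.14, 3.14, 3.14, 3.14, 3.14].

INTERFACE

Orientations are given as a 3x3 rotation matrix whose columns are the frame's x, y, z axes.
In Python, from plant import r, viewer, job gives the robot as it stands.
- The arm moves only by the tool send_rows, never from a script. Its argument "rows" is a list of rows, each a list of 2 entries, a list of its own where there are three numbers: the shift along the world's x, y, z in units of 40 mm (1.0 is 40 mm), then the turn, a rotation vector about the world's x, y, z in units of 6 degrees (1.0 is 6 degrees). In form: [[[dx, dy, dz], [wx, wy, wz]], ...]. A call has 1 to 8 rows; each row is the pose to reach, as a shift and turn from the pose commanded when the call began; what a row does not reach only later rows make up. A row lasts 1/8 s, in which the tool goes at most 62.5 mm and 10.7 degrees, less where a joint would pass 70% of its speed; a pose out of reach is approached as far as the arm can. A call with a gripper value outside its range is refused whole. "hand" is the closure in counts, from 0 (fully open) to 255 (shut), set as the call begins (left out, the last holds). The fingers move at their own pace and stop on an object; the grip force is fixed at half the most. Time passes only in rows, so rows that repeat a pose let the fingers close. It gives the time, the measured TCP pose, the force, the opening and the grip force at its end, in the units of the state.
- r.sense(): the state, without advancing time (a new reading comes with each control period).
- viewer.get_image(name): name is "scene" or "top" or "wrist"; returns a dict with "color" (384x512x3 uint8, red, green, blue), "range_z" (384x512 float32, m along the optical axis (not along the pixel's ray), 0 where there is no reading), "K" (3x3 intrinsics, pixels), "world_to_cam" (4x4, takes a point from world to camera coordinates); the wrist camera has in their place "tool_from_camera" (4x4, takes a point from camera to tool coordinates, whose origin is the TCP and whose axes are the flange's). Camera axes: x right, y up, looking along -z (the intrinsics and any distortion apply to the point x, -y, -z); pixel columns grow to the right and rows downward; lengths in m; the calibration is good to about 2 mm. A picture is of the moment at which its call begins: read the wrist's pose just before it.
- job.finish_job(): hands the job in; it is judged then, once.
The state is a dict: "t": time; "q": joint angles; "joint_vel": joint speeds; "effort": joint torques, N m; "tcp_pos": TCP position; "tcp_rot": TCP orientation; "force": force on the tool from outside, world axes, zero at the start; "ft_torque": the same for the moment, N m; "width": opening from 0.0 (shut) to 1.0 (fully open); "gripper_force": force on a finger pad.
Only numpy, scipy, OpenCV 4.12 (cv2) and the standard library are available. Lean on these libraries where they do the work, as an engineer would, in place of code of your own. Each camera call takes 0.05 s, during which the arm holds its last target. There are 200 camera calls.

TASK

The stock board has two rows; each row has its own hinged flip tag and, in line with it on the same plate, a sample part (to the left of the tag as the robot sees it). Flange nuts must be reordered: with the fingertips, push the tag in the row of the hexagonal flange nut up and right over its pivot, and press it down fully flat on the other side so that its other face (the bar mark) shows. Leave the tag in the row of the round stepped bush as it is, do not lift, tip or shift the board or its sample parts, and leave the things round it alone.

Things in the scene. Friction and masses are not known exactly. Their poses are not given: they have to be found in the camera images.
- board: stock board, loose, 1.5 kg: grey base plate 132 x 200 x 10 mm. Origin on the bench under the middle of the tags' spindle; plate from x -66 to +66, y -75 to +125 mm. Standing within 0.3 rad of yaw 0, where +x points away from the robot and +y to the robot's left. Rows at x -32 (near the robot) and +32 mm (far). Sample parts stand on the plate (z 10 mm) at about y +98 mm
- spindle (a point): middle of the spindle on which both tags turn: it runs along the board's x axis, at y 0, 62 mm above the bench, held by three cheeks 7 mm thick, 22 mm wide (y) and 73 mm high at board x -60, 0 and +60 mm. Under each tag two rests, 12 mm across and 59 mm high, stand at board y -36 and +36 mm
- tag_near (a joint): angle of the tag in the near row (board x -32 mm). 0: it lies level on the board's -y side, ring mark up; pi/2: upright; pi: level on the +y side, bar mark up (stops at 0 and pi). It starts between 0 and 0.2 rad. No spring; friction of about 0.03 N m holds the tag (40 g) wherever it is left, about 0.7 N at its free edge moves it
- tag_far (a joint): the same for the equal tag in the far row (board x +32 mm)
- tag_near_edge (a point): the tag in the near row is an aluminium plate 42 mm wide (along the spindle), 5 mm thick, reaching to 70 mm from the spindle axis; its free edge is a round bar 8 mm across. This point is the bar's centre, 66 mm from the spindle axis, in the middle of the tag's width
- tag_far_edge (a point): the same point of the tag in the far row
- nut: sample part: steel flange nut, a hexagon on a round flange, 38 mm across, 19 mm high; origin at the centre of its underside. It stands loose in the near or the far row
- bush: sample part: round stepped bush, no hexagon, 32 mm across, 24 mm high; origin at the centre of its underside. It stands loose in the other row
- stone: bystander: grey whetstone 25 x 90 x 20 mm lying beside the board on the robot's side; origin at the centre of its underside
- hex_key: bystander: hex key 39 x 134 x 9 mm lying beside the board on the robot's side; origin at the centre of its underside
- green_tape: bystander: small roll of tape 58 mm across, 19 mm high, lying on the lid of the closed case behind the board; origin at the centre of its underside
- screwdriver: bystander: screwdriver 198 mm long lying behind the board; origin at the centre of its underside

How it is judged:
At the end, for the whole second after the job is handed in: The tag in the flange nut's row lies flat on the other side (joint above 3.0 rad); the other tag's edge, the sample parts and the bystanders are within 30 mm of where they started; the board stands level and still within 25 mm of its start (((x of nut in the frame of board below 0 m and value of joint tag_near above 3 rad and distance of tag_far_edge from where it was at the start of the episode below 0.03 m) or (x of nut in the frame of board above 0 m and value of joint tag_far above 3 rad and distance of tag_near_edge from where it was at the start of the episode below 0.03 m)) and distance of board from where it was at the start of the episode below 0.025 m and angle between board's own z axis and vertical below 0.05 rad and height (world z) of board below 0.004 m and distance of each of nut, bush, stone, hex_key, green_tape, screwdriver from where it was at the start of the episode below 0.03 m and linear speed of board below 0.01 m/s); the robot touches nothing.
It fails at once if the board is lifted, tipped or pushed away (height (world z) of board above 0.008 m or angle between board's own z axis and vertical above 0.12 rad or distance of board from where it was at the start of the episode above 0.03 m).
It fails at once if the tag in the bush's row is moved ((x of nut in the frame of board below 0 m and distance of tag_far_edge from where it was at the start of the episode above 0.035 m) or (x of nut in the frame of board above 0 m and distance of tag_near_edge from where it was at the start of the episode above 0.035 m)).
It fails at once if a sample part is lifted or pushed away (distance of any of nut, bush from where it was at the start of the episode above 0.035 m).
It fails at once if a bystander is disturbed (distance of any of stone, hex_key, green_tape, screwdriver from where it was at the start of the episode above 0.03 m).
It also fails if it takes over 38 s, if anything falls off the work surface, if the arm or the gripper's body presses on something with over 40 N, if the wrist force passes 120 N, or if a joint passes its speed limit or range.

## Working session

There is one attempt and no reset: what is moved stays moved. The work goes in short steps, Python scripts to look and compute and a tool call to move; the robot and the scene stay as the last step left them, time stands still between calls to the robot, and variables do not carry over. Pictures are saved under pics/ and viewed, at most 10 in all, crops included, and the job is handed in when it is done.

Besides the shell and the picture viewer there is one more tool, called after ">>>" by a JSON object that holds its "method" and its "body", one argument or row to a line. send_rows: Moves the arm, as the interface text tells. Its arguments: {"type":"object","properties":{"rows":{"type":"array","items":{"type":"array"}},"hand":{"type":"number"}},"required":["rows"]}

```bash
mkdir -p pics
cat > h.py <<'E'
from plant import r, viewer, job
import numpy as np, cv2, pickle
def grab(n):
    s=r.sense(); d=viewer.get_image(n); d['s']=s; pickle.dump(d,open(f'{n}.pkl','wb')); return d
def cam2world(d):
    if 'world_to_cam' in d: return np.linalg.inv(d['world_to_cam'])
    T=np.eye(4);T[:3,:3]=d['s']['tcp_rot'];T[:3,3]=d['s']['tcp_pos'];return T@d['tool_from_camera']
def ray(d,u,v):
    K=d['K'];M=cam2world(d);c=np.array([(u-K[0,2])/K[0,0],-(v-K[1,2])/K[1,1],-1.]);return M[:3,3],M[:3,:3]@c
def plane(d,u,v,z):
    o,w=ray(d,u,v);return o+w*(z-o[2])/w[2]
def depth(d,u,v):
    o,w=ray(d,u,v);return o+w*float(d['range_z'][int(v),int(u)])
E
python3 - <<'E'
from h import *
a=grab('scene');b=grab('top')
for n,d in(('s',a),('t',b)):
    cv2.imwrite(f'pics/{n}0.png',cv2.resize(d['color'][:,:,::-1],(800,600),interpolation=cv2.INTER_CUBIC)); print(d['K'].tolist(),cam2world(d)[:3,3], [k for k in d])
print(r.sense(), r.finger_overhang)
E
```

```text
[[356.26565597981295, 0.0, 253.56966922792688], [0.0, 356.26565597981295, 194.59691667911335], [0.0, 0.0, 1.0]] [ 0.49078241 -0.50170045  0.7549405 ] ['color', 'range_z', 'K', 'world_to_cam', 's']
[[445.3976101454208, 0.0, 258.2704665484351], [0.0, 445.3976101454208, 191.01580263837747], [0.0, 0.0, 1.0]] [ 0.37773535 -0.05317829  0.94658064] ['color', 'range_z', 'K', 'world_to_cam', 's']
{'t': 0.1, 'q': array([-1.25407418,  0.47771663,  0.02232597,  1.55628465, -0.01150791,
        1.10928481, -0.08310389]), 'joint_vel': array([ 1.42201602e-03, -9.87499947e-04,  7.20586670e-05, -1.80309381e-03,
        1.45622787e-03, -2.02483246e-04, -1.39043277e-04]), 'effort': array([ 3.25534827e-03, -5.84082627e+01,  1.53912429e+00, -2.73311734e+01,
       -5.42602607e-02,  1.31092171e-02,  5.06196386e-05]), 'tcp_pos': array([0.27799969, 0.61455573, 0.23280783]), 'tcp_rot': array([[-9.11123674e-01,  4.12132677e-01, -5.54802763e-04],
       [ 4.12133038e-01,  9.11122503e-01, -1.46411878e-03],
       [-9.79179116e-05, -1.56264583e-03, -9.99998774e-01]]), 'force': array([-0.23619491,  0.36537952,  0.08418252]), 'ft_torque': array([-0.03540461,  0.05808757,  0.02573626]), 'gripper_force': 0.0, 'width': 1.000168290002446} 0.011
```

View pics/s0.png

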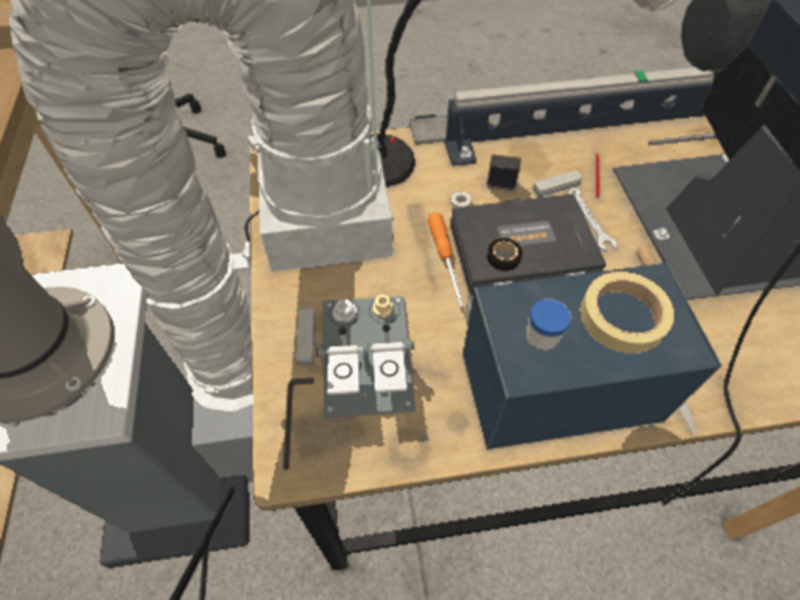

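View pics/t0.png

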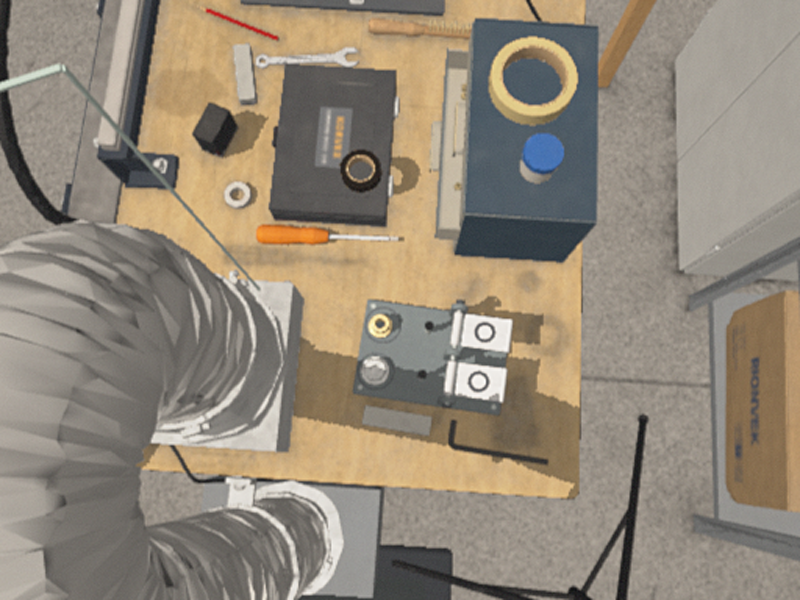

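Run:
```python
from h import *
a,b=[pickle.load(open(n+'.pkl','rb')) for n in('scene','top')]
i1=cv2.resize(a['color'][185:272,200:272],(496,600),interpolation=cv2.INTER_CUBIC)
i2=cv2.resize(b['color'][188:268,224:264],(300,600),interpolation=cv2.INTER_CUBIC)
cv2.imwrite('pics/z1.png',np.hstack([i1,i2])[:,:,::-1])
for u,v in [(160,170),(180,250),(280,300),(150,400)]:
    print('hose',u,v,depth(b,u*.64,v*.64))
for n,u,v in [('bench',330,470),('box',285,300),('case',300,200),('bluecase',530,220),('tagn',480,395),('tagf',490,347),('tagf edge',508,333),('tapelid',360,155),('plate',410,345),('sil',375,370),('gold',379,325),('stone',398,420)]:
    print(n,depth(b,u*.64,v*.64).round(3))
```

```text
hose 160 170 [0.74175729 0.3137841  0.01885227]
hose 180 250 [0.52820523 0.14208948 0.38548454]
hose 280 300 [0.54925601 0.10914265 0.0986526 ]
hose 150 400 [0.39938206 0.12041119 0.46545609]
bench [ 0.345  0.038 -0.001]
box [0.55  0.103 0.099]
case [0.699 0.105 0.052]
bluecase [ 0.649 -0.186  0.171]
tagn [ 0.451 -0.148  0.066]
tagf [ 0.512 -0.158  0.069]
tagf edge [ 0.532 -0.18   0.068]
tapelid [0.762 0.028 0.068]
plate [ 0.517 -0.056  0.011]
sil [ 0.479 -0.012  0.014]
gold [ 0.542 -0.012  0.009]
stone [ 0.415 -0.047  0.019]
```

View pics/z1.png

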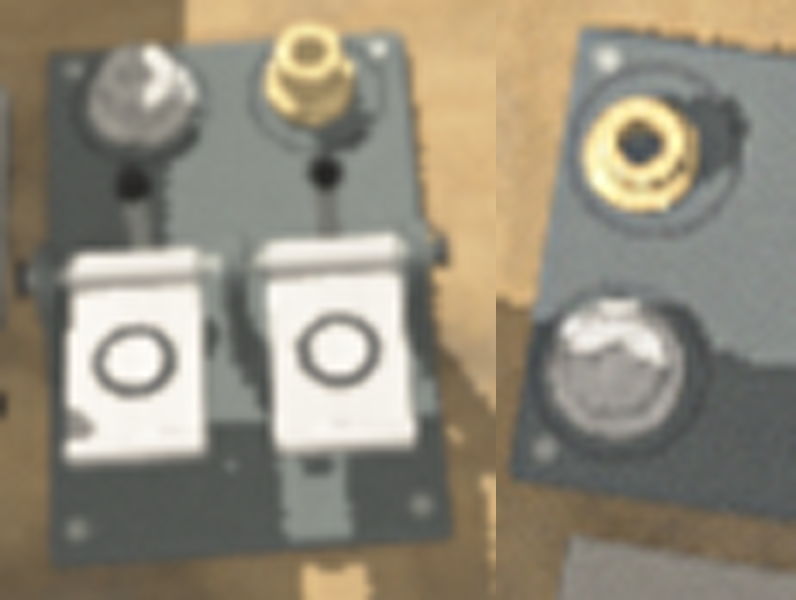

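Run:
```python
from h import *
H=np.full((24,30),np.nan)  # x -0.2..1.0, y 0.9..-0.6 ,5cm
for n in('scene','top'):
    d=pickle.load(open(n+'.pkl','rb'));R=d['range_z'];v,u=np.nonzero(R>0)
    K=d['K'];c=np.stack([(u-K[0,2])/K[0,0],-(v-K[1,2])/K[1,1],-np.ones(len(u)),1/R[v,u]])*R[v,u]
    p=(cam2world(d)@c)[:3].T
    ix=((p[:,0]+.2)/.05).astype(int);iy=((.9-p[:,1])/.05).astype(int)
    ok=(p[:,0]>-.2)&(p[:,1]<.9)&(ix<24)&(iy<30)
    for i,j,z in zip(ix[ok],iy[ok],p[ok,2]): H[i,j]=np.nanmax([H[i,j],z])
print('y    '+' '.join(f'{int(round(90-5*j)):3d}' for j in range(30)))
for i in range(23,-1,-1): print(f'{-20+5*i:4d} '+' '.join('  .' if np.isnan(z) else f'{int(z*100):3d}' for z in H[i]))
w=grab('wrist'); cv2.imwrite('pics/w0.png',w['color'][:,:,::-1])
```

```text
y     90  85  80  75  70  65  60  55  50  45  40  35  30  25  20  15  10   5   0  -5 -10 -15 -20 -25 -30 -35 -40 -45 -50 -55
  95 -74 -74   .   .   .   .   .   .   .   1  13  13  32   1   1   0   0   2   2   2   2 -74   0   1   0 -74 -74   . -74 -73
  90 -74   .   .   .   .   .   .   .   .   1  13  13   0   2   0   5   5   5   4  11  17  17  17  17 -74 -74 -74 -74 -73 -74
  85 -74   .   .   .   .   .   .   .   .   1  13  13   0   2   5   5   5   5   5  11  20  20  20  17 -74 -74 -74 -73 -73 -74
  80   .   .   .   .   .   .   .   .   .   1  13  13   5   5   5   5   5   5   5  13  20  20  20  17 -73 -74   . -73 -73 -74
  75   .   .   .   .   .   .   .   .   .   2  13  38   5   5   5   5   6   7   5  13  20  20  20  17 -74 -74   . -74 -74 -73
  70   .   .   .   .   .   .   .   .   .   1  13  38   1   1   5   5   7   7   7  13  17  22  22  17 -74 -73   . -74 -74 -74
  65   .   .   .   .   .   .   .   .   1   1  33  35   0   1   5   5   5   5   5  11  17  22  22  17 -74 -74   . -74 -74 -73
  60   .   .   .   .   .   .   .   .   .   0  30  24   2   0   2   2   2   0   0   0  17  17  17  17
[... 1324 characters left out ...]
  .   .   .   0   1   4  25  21   4   1   0 -73 -73 -74 -74 -74 -74 -74 -73
   0   .   .   .   .   .   .   .   .   .   .   .   .   .   .   0   1   6  14  16  15   1   0 -73 -73   .   .   .   .   .   .
  -5   .   .   .   .   .   .   .   .   . -74 -74   .   .   .   0   1   .   .   .   7   1   0 -74 -74   .   .   .   .   .   .
 -10   .   .   .   .   .   .   .   . -74 -74 -74   .   .   .   .   .   .   .   .   . -11 -63 -74 -74   .   .   .   .   .   .
 -15   .   .   .   .   .   . -73 -73 -74   .   .   .   .   .   .   .   .   .   . -64 -12 -63 -74   .   .   .   .   .   .   .
 -20   .   .   0   0   0   0   0   0  -2   .   .   .   .   .   .   .   .   .   . -64 -64 -64 -74   .   .   .   .   .   .   .
```

View pics/w0.png

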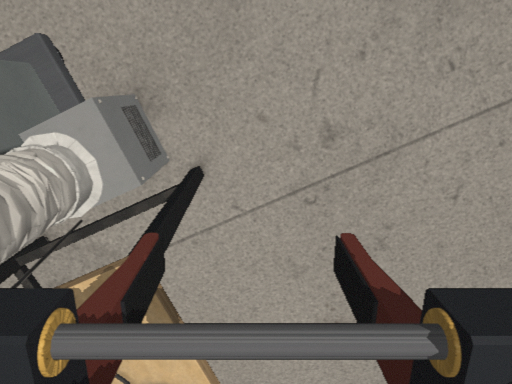

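Run:
```python
from h import *
b=pickle.load(open('top.pkl','rb'));a=pickle.load(open('scene.pkl','rb'))
print('top line')
for u,v in [(5,89),(35,79),(62,68),(100,110),(150,166),(200,222),(245,272)]:
    u*=.64;v*=.64;U,V=int(u),int(v);P=b['range_z'][V-2:V+3,U-2:U+3];k=np.unravel_index(np.argmin(np.where(P>0,P,9)),P.shape)
    print(depth(b,U-2+k[1],V-2+k[0]).round(3))
o,w=ray(b,62*.64,68*.64)
for z in(.5,.6,.65,.7):print(z,(o+w*(z-o[2])/w[2]).round(3))
print('scene pole')
for u,v in [(371,5),(371,50),(372,100),(373,140)]:
    u*=.64;v*=.64;U,V=int(u),int(v);P=a['range_z'][V-1:V+2,U-3:U+4];k=np.unravel_index(np.argmin(np.where(P>0,P,9)),P.shape)
    print(depth(a,U-3+k[1],V-1+k[0]).round(3))
# hose tall points
for n,d in(('s',a),('t',b)):
    R=d['range_z']
    for v,u in zip(*np.nonzero(R>0)):
        pass
    v,u=np.nonzero(R>0);K=d['K'];c=np.stack([(u-K[0,2])/K[0,0],-(v-K[1,2])/K[1,1],-np.ones(len(u)),1/R[v,u]])*R[v,u]
    p=(cam2world(d)@c)[:3].T;m=(p[:,2]>.5);q=p[m];print(n,m.sum(),q.min(0),q.max(0)); s=q[q[:,2]>.56];print(len(s),s[::max(1,len(s)//6)].round(3), np.c_[u,v][m][q[:,2]>.56][::max(1,len(s)//6)])
```

```text
top line
[0.542 0.156 0.627]
[0.549 0.142 0.627]
[0.554 0.132 0.626]
[0.554 0.13  0.587]
[0.555 0.13  0.506]
[0.555 0.13  0.391]
[0.554 0.13  0.227]
0.5 [0.624 0.203 0.5  ]
0.6 [0.569 0.146 0.6  ]
0.65 [0.542 0.117 0.65 ]
0.7 [0.514 0.088 0.7  ]
scene pole
[0.554 0.132 0.421]
[0.555 0.132 0.366]
[0.556 0.132 0.296]
[0.553 0.133 0.231]Traceback (most recent call last):
  File "<stdin>", line 19, in <module>
    return umr_minimum(a, axis, None, out, keepdims, initial, where)
ValueError: zero-size array to reduction operation minimum which has no identity
```

Run:
```python
from h import *
b=pickle.load(open('top.pkl','rb'));a=pickle.load(open('scene.pkl','rb'))
s=.64
C=[plane(b,u*s,v*s,.01) for u,v in((370,299),(353,393),(500,412))]
print('corners',np.round(C,3)); e=C[2]-C[1]; f=C[0]-C[1]; print('len',np.linalg.norm(e),np.linalg.norm(f)); print('yaw',np.arctan2(e[0],-e[1]),np.arctan2(-f[1]*-1,f[0]) )
for n,d,roi in(('top',b,(195,265,280,335)),('scene',a,(215,262,200,275))):
    v0,v1,u0,u1=roi;c=d['color'][v0:v1,u0:u1]
    m=(c.min(2)>170).astype(np.uint8);m=cv2.morphologyEx(m,cv2.MORPH_CLOSE,np.ones((3,3),np.uint8))
    for k in cv2.findContours(m,cv2.RETR_EXTERNAL,cv2.CHAIN_APPROX_NONE)[0]:
        if cv2.contourArea(k)<150: continue
        R=cv2.minAreaRect(k);bx=cv2.boxPoints(R)+[u0,v0]
        print(n,np.round(bx,1).tolist())
        print('  z.065',[plane(d,u,v,.065).round(3).tolist() for u,v in bx])
        # depth points
        mm=np.zeros(m.shape,np.uint8);cv2.drawContours(mm,[k],-1,1,-1);mm=cv2.erode(mm,np.ones((3,3)))
        P=np.array([depth(d,u+u0,v+v0) for v,u in zip(*np.nonzero(mm))]);A=np.c_[P[:,:2],np.ones(len(P))]
        co=np.linalg.lstsq(A,P[:,2],rcond=None)[0];print('  depth mean',P.mean(0).round(3),'fit slopes',co[:2].round(3),'res',(A@co-P[:,2]).std().round(4), 'zmin/max',P[:,2].min().round(3),P[:,2].max().round(3))
```

```text
corners [[ 0.577  0.003  0.01 ]
 [ 0.447  0.016  0.01 ]
 [ 0.435 -0.182  0.01 ]]
len 0.19754969643749004 0.13039995806571514
yaw -0.06092245777231435 -0.09864254167161117
top [[282.8, 250.2], [287.3, 227.5], [325.2, 235.0], [320.7, 257.7]]
  z.065 [[0.453, -0.1, 0.065], [0.499, -0.106, 0.065], [0.489, -0.182, 0.065], [0.443, -0.175, 0.065]]
  depth mean [ 0.47  -0.14   0.066] fit slopes [-0.119 -0.155] res 0.0091 zmin/max 0.007 0.075
top [[287.3, 221.7], [290.2, 198.5], [327.6, 203.2], [324.7, 226.3]]
  z.065 [[0.51, -0.106, 0.065], [0.558, -0.109, 0.065], [0.553, -0.185, 0.065], [0.506, -0.181, 0.065]]
  depth mean [ 0.532 -0.146  0.067] fit slopes [-2.145  0.399] res 0.0378 zmin/max 0.007 0.947
scene [[210.0, 221.0], [231.0, 221.0], [231.0, 251.0], [210.0, 251.0]]
  z.065 [[0.451, -0.098, 0.065], [0.497, -0.105, 0.065], [0.488, -0.177, 0.065], [0.445, -0.17, 0.065]]
  depth mean [ 0.469 -0.142  0.074] fit slopes [ 0.439 -1.323] res 0.0291 zmin/max 0.062 0.755
scene [[236.9, 219.6], [257.9, 218.6], [259.4, 248.6], [238.3, 249.6]]
  z.065 [[0.51, -0.103, 0.065], [0.557, -0.108, 0.065], [0.548, -0.181, 0.065], [0.504, -0.176, 0.065]]
  depth mean [ 0.531 -0.146  0.069] fit slopes [-0.152 -0.785] res 0.0237 zmin/max 0.058 0.755
```

>>> {"method": "send_rows", "body": {
  "hand": 255,
  "rows": [
    [[0, 0, 1], [0, 0, 0]],
    [[0, 0, 2.4], [0, 0, 0]],
    [[0, 0, 3.8], [0, 0, 0]],
    [[0, 0, 5.2], [0, 0, 0]],
    [[0, 0, 6.6], [0, 0, 0]],
    [[-0.5, -1, 8], [0, 0, 0]],
    [[-1, -2, 9.4], [0, 0, 0]],
    [[-1.5, -3, 10.8], [0, 0, 0]]
  ]
}}

```text
t: 1.15
tcp_pos: [0.2253, 0.5091, 0.6455]
tcp_rot: [[-0.911, 0.412, -0.0], [0.412, 0.911, -0.0], [-0.0, -0.0, -1.0]]
force: [-0.3, 0.3, 0.1]
width: 0.13
gripper_force: 0.0
```

>>> {"method": "send_rows", "body": {
  "rows": [
    [[0, 0, 1.2], [0, 0, 0]],
    [[0, 0, 2.4], [0, 0, 0]],
    [[1.28, -0.65, 2.4], [0, 0, -1]],
    [[2.45, -1.4, 2.4], [0, 0, -2]],
    [[3.57, -2.29, 2.4], [0, 0, -3]],
    [[3.57, -2.29, 2.4], [0, 0, -3]]
  ]
}}

```text
t: 1.9
tcp_pos: [0.3639, 0.4112, 0.6877]
tcp_rot: [[-0.736, 0.675, 0.043], [0.677, 0.735, 0.048], [0.001, 0.064, -0.998]]
force: [0.3, 0.4, -0.7]
width: 0.005
gripper_force: 0.0
```

Run:
```python
from h import *
a=grab('scene');b=grab('top');s=r.sense();print(s['q'].round(3),s['tcp_pos'],s['force'])
cv2.imwrite('pics/m1.png',np.vstack([cv2.resize(d['color'][:,:,::-1],(400,300)) for d in(a,b)]))
```

```text
[-1.424  0.174  0.618  1.015 -0.109  1.915 -0.031] [0.3644982  0.41043716 0.68892547] [ 0.02292334 -0.57683672  0.20197446]
```

View pics/m1.png

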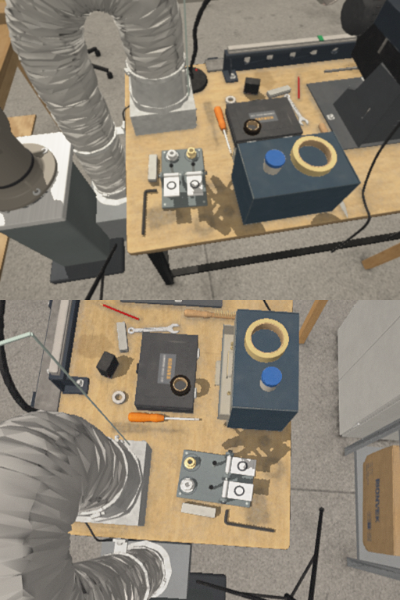

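>>> {"method": "send_rows", "body": {
  "rows": [
    [[0, 0, 0], [1.2, -1.1, 0]],
    [[0, 0, 0], [2.4, -2.2, 0]],
    [[0, 0, 0], [3.6, -3.3, 0]],
    [[0, 0, 0], [3.6, -3.3, 0]],
    [[0, 0, 0], [3.6, -3.3, 0]]
  ]
}}

```text
t: 2.62
tcp_pos: [0.3615, 0.4139, 0.6885]
tcp_rot: [[-0.74, 0.564, 0.365], [0.672, 0.621, 0.403], [0.001, 0.544, -0.839]]
force: [0.6, -0.6, 0.0]
width: 0.007
gripper_force: 0.0
```

Run:
```python
from h import *
s=r.sense();print(s['q'].round(3),s['tcp_pos'],s['force'])
```

```text
[-1.611 -0.22   0.428  1.452  0.276  1.342 -0.32 ] [0.36151187 0.41387194 0.68849772] [ 0.60815538 -0.55287773  0.01911754]
```

>>> {"method": "send_rows", "body": {
  "rows": [
    [[0, 0, 1.2], [0, 0, 0]],
    [[1.04, -1.0, 1.2], [0, 0, -1]],
    [[1.96, -2.1, 1.2], [0, 0, -2]],
    [[2.76, -3.28, 1.2], [0, 0, -3]],
    [[2.76, -3.28, 1.2], [0, 0, -3]]
  ]
}}

```text
t: 3.25
tcp_pos: [0.4757, 0.2788, 0.7375]
tcp_rot: [[-0.488, 0.732, 0.476], [0.873, 0.408, 0.266], [0.0, 0.546, -0.838]]
force: [-0.2, 0.6, -0.2]
width: 0.011
gripper_force: 0.0
```

Run:
```python
from h import *
s=r.sense();print(s['q'].round(3),s['tcp_pos'],s['force'])
```

```text
[-1.49  -0.217  0.571  1.321  0.326  1.457 -0.335] [0.47568174 0.27882838 0.73752159] [-0.16986499  0.62436473 -0.18890418]
```

>>> {"method": "send_rows", "body": {
  "rows": [
    [[0.65, -1.28, 0], [0, 0, -1]],
    [[1.18, -2.62, 0], [0, 0, -2]],
    [[1.56, -4.02, 0], [0, 0, -3]],
    [[1.8, -5.43, 0], [0, 0, -4]],
    [[1.88, -6.87, 0], [0, 0, -5]],
    [[1.81, -8.32, 0], [0, 0, -6]],
    [[1.6, -9.75, 0], [0, 0, -7]],
    [[1.6, -9.75, 0], [0, 0, -7]]
  ]
}}

```text
t: 4.25
tcp_pos: [0.5363, -0.1119, 0.7375]
tcp_rot: [[0.221, 0.817, 0.533], [0.975, -0.186, -0.119], [0.001, 0.546, -0.838]]
force: [-0.2, 0.4, -0.1]
width: 0.007
gripper_force: 0.0
```

Run:
```python
from h import *
s=r.sense();print(s['q'].round(3),s['tcp_pos'],s['force'])
a=grab('scene');b=grab('top')
cv2.imwrite('pics/m2.png',np.hstack([cv2.resize(d['color'][:,:,::-1],(400,300)) for d in(a,b)]))
```

```text
[-1.061 -0.31   0.707  1.333  0.487  1.519 -0.442] [ 0.53634433 -0.11185709  0.73754772] [-0.22121125  0.44853447 -0.06848013]
```

View pics/m2.png

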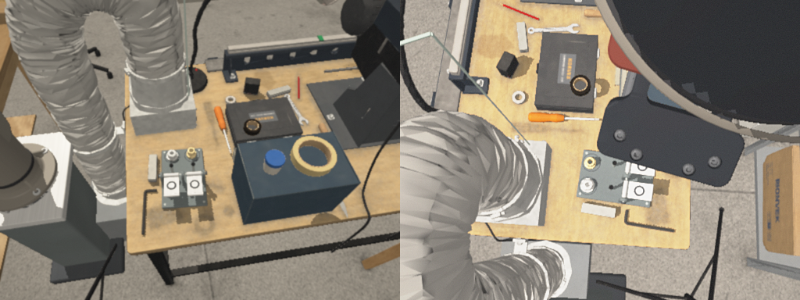

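```bash
cat >> h.py <<'E'
from scipy.spatial.transform import Rotation as Ro
import sys
O=np.array([.503,-.114,0]);yaw=-.08
def Rb(): c,s_=np.cos(yaw),np.sin(yaw);return np.array([[c,-s_,0],[s_,c,0],[0,0,1]])
def w(x,y,z): return O+Rb()@np.array([x,y,z])/1000
def Rt(deg):
    t=np.radians(deg);s_,c=np.sin(t),np.cos(t)
    return Rb()@np.array([[0,1,0],[c,0,s_],[s_,0,-c]])
def go(p,deg):
    s=r.sense();print('d',((p-s['tcp_pos'])/.04).round(2).tolist(),'w',(np.degrees(Ro.from_matrix(Rt(deg)@s['tcp_rot'].T).as_rotvec())/6).round(2).tolist(),'at',p.round(3))
E
python3 - <<'E'
from h import *
print(np.linalg.det(Rt(35)));go(w(-32,-120,300),35)
E
```

```text
1.0
d [-1.89, -3.11, -10.92] w [6.41, 4.45, 2.89] at [ 0.462 -0.231  0.3  ]
```

>>> {"method": "send_rows", "body": {
  "rows": [
    [[-0.2, -0.5, -0.6], [1, 0.7, 0.45]],
    [[-0.5, -1, -1.5], [2, 1.4, 0.9]],
    [[-0.9, -1.5, -2.5], [3, 2.1, 1.4]],
    [[-1.2, -2, -3.5], [4, 2.8, 1.8]],
    [[-1.5, -2.6, -4.5], [5.2, 3.6, 2.3]],
    [[-1.9, -3.1, -5.5], [6.4, 4.45, 2.9]],
    [[-1.9, -3.1, -5.5], [6.4, 4.45, 2.9]]
  ]
}}

```text
t: 5.22
tcp_pos: [0.4103, -0.1841, 0.5227]
tcp_rot: [[0.067, 0.994, 0.083], [0.835, -0.102, 0.541], [0.547, 0.033, -0.837]]
force: [0.3, -0.1, 0.1]
width: 0.003
gripper_force: 0.0
```

Run:
```python
from h import *
s=r.sense();print(s['t'],s['q'].round(3),s['tcp_pos'],s['force'])
go(w(-32,-120,300),35)
```

```text
5.225 [-1.11  -0.335  1.454  1.598 -0.239  1.685  0.212] [ 0.41026374 -0.18408043  0.52265412] [ 0.33283677 -0.07421768  0.13556468]
d [1.28, -1.17, -5.57] w [0.33, 0.28, 0.21] at [ 0.462 -0.231  0.3  ]
```

>>> {"method": "send_rows", "body": {
  "rows": [
    [[0.6, -0.8, 0], [0, 0, 0]],
    [[1.2, -1.6, 0], [0, 0, 0]],
    [[1.6, -2.2, 0], [0, 0, 0]],
    [[2, -2.8, 0], [0, 0, 0]],
    [[2, -2.8, 0], [0, 0, 0]]
  ]
}}

```text
t: 5.85
tcp_pos: [0.4105, -0.2131, 0.5347]
tcp_rot: [[0.071, 0.989, 0.128], [0.853, -0.127, 0.507], [0.517, 0.073, -0.853]]
force: [-0.7, -1.0, 0.0]
width: 0.004
gripper_force: 0.0
```

Run:
```python
from h import *
s=r.sense();print(s['t'],s['q'].round(3),s['tcp_pos'],s['force'])
go(w(-32,-120,300),35)
```

```text
5.85 [-1.079 -0.336  1.454  1.559 -0.214  1.685  0.233] [ 0.41045954 -0.21312822  0.53466068] [-0.67905225 -1.00356662  0.01885066]
d [1.28, -0.45, -5.87] w [0.69, 0.63, 0.48] at [ 0.462 -0.231  0.3  ]
```

```bash
cat > kin.py <<'E'
import numpy as np
from scipy.optimize import least_squares
from scipy.spatial.transform import Rotation as Ro
D=[([-1.25407418,.47771663,.02232597,1.55628465,-.01150791,1.10928481,-.08310389],[.278,.61456,.23281],[[-.9111,.4121,-.0006],[.4121,.9111,-.0015],[-.0001,-.0016,-1]]),
([-1.424,.174,.618,1.015,-.109,1.915,-.031],[.3645,.4104,.6889],[[-.736,.675,.043],[.677,.735,.048],[.001,.064,-.998]]),
([-1.611,-.22,.428,1.452,.276,1.342,-.32],[.3615,.4139,.6885],[[-.74,.564,.365],[.672,.621,.403],[.001,.544,-.839]]),
([-1.49,-.217,.571,1.321,.326,1.457,-.335],[.4757,.2788,.7375],[[-.488,.732,.476],[.873,.408,.266],[0,.546,-.838]]),
([-1.061,-.31,.707,1.333,.487,1.519,-.442],[.5363,-.1119,.7375],[[.221,.817,.533],[.975,-.186,-.119],[.001,.546,-.838]]),
([-1.11,-.335,1.454,1.598,-.239,1.685,.212],[.4103,-.1841,.5227],[[.067,.994,.083],[.835,-.102,.541],[.547,.033,-.837]]),
([-1.079,-.336,1.454,1.559,-.214,1.685,.233],[.4105,-.2131,.5347],[[.071,.989,.128],[.853,-.127,.507],[.517,.073,-.853]])]
Z=lambda a:Ro.from_euler('z',a).as_matrix();Y=lambda a:Ro.from_euler('y',a).as_matrix()
def fk(q,p,s,full=False):
    c1,c7,h,Lu,Lf,Lt,a3,a4,a6,b=p
    R=Z(s[0]*q[0]+c1);P=np.array([0,0,h]);R=R@Y(q[1]);P0=P
    R=R@Z(s[1]*q[2]);P=P+R@[a3,0,Lu];E=P
    R=R@Y(q[3]);P=P+R@[a4,0,0];R=R@Z(s[2]*q[4]);P=P+R@[b,0,Lf];W=P
    R=R@Y(q[5]);P=P+R@[a6,0,Lt];R=R@Z(s[3]*q[6]+c7)
    return (P,R,E,W) if full else (P,R)
def res(p,s): 
    o=[]
    for q,t,M in D:
        P,R=fk(q,p,s);o+=list(P-t)+list(.3*(R-np.array(M)).ravel())
    return np.array(o)
if __name__=='__main__':
    import itertools,json
    B=None
    for s in itertools.product((1,-1),repeat=4):
        for c1 in(-.1,2.4,0,3.1):
            for c7 in(0,1.57,3.14,-1.57):
                f=least_squares(res,[c1,c7,.35,.42,.4,.3,0,0,0,0],args=(s,),max_nfev=60)
                if B is None or f.cost<B[0]: B=(f.cost,s,f.x)
    print(B, np.abs(res(B[2],B[1])).max()); json.dump([list(B[1]),list(B[2])],open('kin.json','w'))
E
time python3 kin.py
```

```text
(np.float64(0.0016137030545846879), (-1, -1, -1, -1), array([-0.08590338,  1.49455863,  0.30501227,  0.49938826,  0.48670396,
        0.30760245,  0.004388  , -0.04074349, -0.01069137,  0.04398163])) 0.01651533601094457
real	0m27.171s
user	0m27.406s
sys	0m0.094s
```

```bash
cat > sim.py <<'E'
from kin import *
import json
s,p=json.load(open('kin.json'));p=np.array(p)
lo=np.array([-2.96,-.335,-1.41,.24,-1.37,.17,-2.96]);hi=np.array([2.96,2.1,1.455,2.44,4.51,1.915,2.96])
def ik(q,P,R,lam=.02,q0=None):
    q=np.clip(q,lo+1e-4,hi-1e-4)
    def f(x):
        a,b=fk(x,p,s);return np.r_[(a-P)*3,Ro.from_matrix(R@b.T).as_rotvec(),lam*(x-q)]
    x=least_squares(f,q,bounds=(lo,hi),max_nfev=30);return x.x,x.fun[:6]
def run(q,call):  # call rows in units, from model pose
    P,R=fk(q,p,s)
    for d,w in call:
        q,e=ik(q,P+np.array(d)*.04,Ro.from_rotvec(np.radians(6*np.array(w))).as_matrix()@R)
    return q,e
def lin(d,w,n): return [(np.array(d)*i/n,np.array(w)*i/n) for i in range(1,n+1)]
if __name__=='__main__':
    q=np.array(D[0][0])
    q,e=run(q,[[[0, 0, 1], [0, 0, 0]], [[0, 0, 2.4], [0, 0, 0]], [[0, 0, 3.8], [0, 0, 0]], [[0, 0, 5.2], [0, 0, 0]], [[0, 0, 6.6], [0, 0, 0]], [[-0.5, -1, 8], [0, 0, 0]], [[-1, -2, 9.4], [0, 0, 0]], [[-1.5, -3, 10.8], [0, 0, 0]]]);print(q.round(2))
    q,e=run(q,[[[0, 0, 0.6], [0, 0, 0]], [[1.28, -0.65, .6], [0, 0, -1]], [[2.45, -1.4, .6], [0, 0, -2]], [[3.57, -2.29, .6], [0, 0, -3]]]);print(q.round(2),D[1][0])
    q,e=run(np.array(D[1][0]),[[[0, 0, 0], [1.2, -1.1, 0]], [[0, 0, 0], [2.4, -2.2, 0]], [[0, 0, 0], [3.6, -3.3, 0]]]);print(q.round(2),D[2][0])
    q,e=run(np.array(D[2][0]),[[[0, 0, 1.2], [0, 0, 0]], [[1.04, -1.0, 1.2], [0, 0, -1]], [[1.96, -2.1, 1.2], [0, 0, -2]], [[2.76, -3.28, 1.2], [0, 0, -3]]]);print(q.round(2),D[3][0])
    q,e=run(q,[[[0.65, -1.28, 0], [0, 0, -1]], [[1.18, -2.62, 0], [0, 0, -2]], [[1.56, -4.02, 0], [0, 0, -3]], [[1.8, -5.43, 0], [0, 0, -4]], [[1.88, -6.87, 0], [0, 0, -5]], [[1.81, -8.32, 0], [0, 0, -6]], [[1.6, -9.75, 0], [0, 0, -7]]]);print(q.round(2),D[4][0])
    q,e=run(np.array(D[4][0]),[[[-0.2, -0.5, -0.6], [1, 0.7, 0.45]], [[-0.5, -1, -1.5], [2, 1.4, 0.9]], [[-0.9, -1.5, -2.5], [3, 2.1, 1.4]], [[-1.2, -2, -3.5], [4, 2.8, 1.8]], [[-1.5, -2.6, -4.5], [5.2, 3.6, 2.3]], [[-1.9, -3.1, -5.5], [6.4, 4.45, 2.9]]]);print(q.round(2),D[5][0],e.round(3))
    # goal feasibility in good branch
    from h import Rt,w
    for g in ([-120,300],[-95,120],[-77,53],[0,125],[52,79]):
        q,e=ik(np.array([.2,.4,0,1.5,0,1.2,-.1]),w(-32,*g),Rt(35));print(g,q.round(2),np.abs(e).max().round(3))
E
python3 sim.py
```

```text
[-1.27  0.14  0.02  1.09 -0.    1.91 -0.1 ]
[-0.99  0.13  0.06  1.07 -0.01  1.91 -0.1 ] [-1.424, 0.174, 0.618, 1.015, -0.109, 1.915, -0.031]
[-1.53 -0.21  0.41  1.46  0.19  1.3  -0.27] [-1.611, -0.22, 0.428, 1.452, 0.276, 1.342, -0.32]
[-1.49 -0.21  0.57  1.32  0.32  1.45 -0.34] [-1.49, -0.217, 0.571, 1.321, 0.326, 1.457, -0.335]
[-1.18 -0.33  0.76  1.34  0.54  1.53 -0.49] [-1.061, -0.31, 0.707, 1.333, 0.487, 1.519, -0.442]
[-1.11 -0.34  1.45  1.56 -0.16  1.69  0.21] [-1.11, -0.335, 1.454, 1.598, -0.239, 1.685, 0.212] [-0.095  0.088  0.008  0.081  0.074  0.051]
[-120, 300] [ 0.66  0.32  0.02  1.73 -0.46  1.52  0.74] 0.0
[-95, 120] [ 0.76  0.53 -0.14  1.88 -0.45  1.16  0.83] 0.001
[-77, 53] [ 0.82  0.64 -0.24  1.92 -0.42  1.01  0.82] 0.001
[0, 125] [ 0.65  0.45 -0.16  2.01 -0.53  1.07  0.77] 0.001
[52, 79] [ 0.65  0.52 -0.27  2.07 -0.55  0.91  0.74] 0.001
```

```bash
nproc
cat > srch.py <<'E'
from sim import *
import multiprocessing as mp
def pose(f,rr,z,t,ps):
    f,t,ps=np.radians([f,t,ps]);e=np.array([np.cos(f),np.sin(f),0]);zt=np.sin(t)*e+[0,0,-np.cos(t)]
    y=np.cos(t)*e+[0,0,np.sin(t)];x=np.cross(y,zt);R=np.c_[x,y,zt]
    return np.r_[rr*e[:2],z],Z(ps)@R
Q0=np.array(D[6][0]);G=np.array([.6,.35,0,1.7,-.4,1.4,.7])
def seg(q,P1,R1,n=6):
    P,R=fk(q,p,s);w=Ro.from_matrix(R1@R.T).as_rotvec();ok=True;zmin=9
    for i in range(1,n+1):
        q,e=ik(q,P+(P1-P)*i/n,Ro.from_rotvec(w*i/n).as_matrix()@R)
        a,b,E,W=fk(q,p,s,True)
        for A,B,c in((E,W,.08),(W,a+.011*b[:,2],.06)):
            for k in np.linspace(0,1,8):
                x=A+(B-A)*k
                if .05<x[0]<.6 and .06<x[1]<.33 and x[2]<.63+c: ok=False
                if x[2]<.28: ok=False
    return q,e,ok
def trial(seed):
    g=np.random.default_rng(seed);q=Q0;W=[]
    for k in range(g.integers(1,4)):
        w=[g.uniform(-60,0),g.uniform(.45,.8),g.uniform(.38,.72),g.uniform(-20,50),g.uniform(-40,60)]
        q,e,ok=seg(q,*pose(*w))
        if not ok: return (9,None,None)
        W.append(np.round(w,2).tolist())
    return (np.abs((q-G)[[0,2]]).max()+ (5 if np.abs(e).max()>.1 else 0),W,q.round(2).tolist())
if __name__=='__main__':
    with mp.Pool() as P: o=P.map(trial,range(480),chunksize=4)
    o.sort(key=lambda t:t[0])
    print(sum(t[0]<9 for t in o))
    for t in o[:6]: print(t)
E
time OMP_NUM_THREADS=1 timeout 500 python3 srch.py
```

```text
4
474
(np.float64(0.04000783692672164), [[-45.94, 0.47, 0.62, 36.92, 14.83], [-21.94, 0.51, 0.57, -7.69, 10.66], [-39.48, 0.79, 0.56, -5.83, -14.27]], [0.63, 0.66, -0.04, 0.59, -0.0, 1.91, -0.33])
(np.float64(0.045846293986827824), [[-59.6, 0.53, 0.42, 30.09, -8.95], [-25.6, 0.47, 0.48, 46.75, 50.76], [-39.1, 0.69, 0.53, 15.6, 16.32]], [0.65, 0.22, -0.01, 1.27, -0.09, 1.39, 0.26])
(np.float64(0.0494106138419782), [[-37.26, 0.6, 0.5, 43.31, -24.12], [-53.26, 0.7, 0.41, -14.87, 53.82], [-39.99, 0.49, 0.54, 37.86, -4.67]], [0.55, -0.33, -0.0, 1.89, 0.11, 0.99, -0.26])
(np.float64(0.06194483994919742), [[-49.39, 0.48, 0.63, 39.76, -10.28]], [0.66, -0.33, -0.02, 1.71, 0.22, 1.16, -0.42])
(np.float64(0.06507767917596682), [[-18.77, 0.7, 0.53, -3.24, -34.61], [-49.77, 0.47, 0.68, 33.23, -11.16]], [0.54, -0.33, 0.07, 1.58, 0.23, 1.35, -0.43])
(np.float64(0.07985002386179585), [[-0.46, 0.52, 0.55, -5.97, -22.77], [-37.94, 0.55, 0.52, 49.26, 9.47]], [0.62, -0.33, 0.08, 2.03, -0.34, 0.64, 0.41])
real	0m13.794s
user	0m52.283s
sys	0m0.083s
```

```bash
cat >> srch.py <<'E'
def cmd(P1,R1):
    from h import r
    S=r.sense();print('q',S['q'].round(3),'d',((P1-S['tcp_pos'])/.04).round(2).tolist(),'w',(np.degrees(Ro.from_matrix(R1@S['tcp_rot'].T).as_rotvec())/6).round(2).tolist())
E
python3 - <<'E'
from srch import *
cmd(*pose(-49,.48,.63,40,-10))
for n in(4,6,8):
  q,e,ok=seg(Q0,*pose(-49,.48,.63,40,-10),n=n);print(q.round(2),e.round(3),ok)
E
```

```text
q [-1.079 -0.336  1.454  1.559 -0.214  1.685  0.233] d [-2.39, -3.73, 2.38] w [-7.65, -2.3, -10.13]
[ 0.65 -0.33 -0.02  1.7   0.21  1.17 -0.42] [ 0.052 -0.047  0.014 -0.042 -0.042  0.012] True
[ 0.65 -0.33 -0.02  1.7   0.21  1.17 -0.42] [ 0.052 -0.047  0.014 -0.042 -0.042  0.012] True
[ 0.65 -0.33 -0.02  1.7   0.21  1.17 -0.42] [ 0.052 -0.047  0.014 -0.042 -0.042  0.012] True
```

>>> {"method": "send_rows", "body": {
  "rows": [
    [[-0.3, -0.46, 0.3], [-0.95, -0.3, -1.25]],
    [[-0.6, -0.92, 0.6], [-1.9, -0.6, -2.5]],
    [[-0.9, -1.4, 0.9], [-2.85, -0.9, -3.8]],
    [[-1.2, -1.86, 1.2], [-3.8, -1.2, -5]],
    [[-1.5, -2.3, 1.5], [-4.8, -1.4, -6.3]],
    [[-1.8, -2.8, 1.8], [-5.7, -1.7, -7.6]],
    [[-2.1, -3.3, 2.1], [-6.7, -2, -8.9]],
    [[-2.4, -3.7, 2.4], [-7.6, -2.3, -10]]
  ]
}}

```text
t: 6.85
tcp_pos: [0.3211, -0.3479, 0.6249]
tcp_rot: [[0.771, 0.51, 0.381], [0.636, -0.655, -0.408], [0.042, 0.557, -0.83]]
force: [-0.4, 1.0, 0.6]
width: 0.003
gripper_force: 0.0
```

Run:
```python
from srch import *
cmd(*pose(-49,.48,.63,40,-10))
```

```text
q [ 0.594 -0.335  0.013  1.702  0.131  1.195 -0.299] d [-0.16, -0.36, 0.13] w [-1.06, -0.26, -1.44]
```

Run:
```python
from srch import *
from h import w,Rt,r
q=np.array(r.sense()['q'])
for wp in (pose(-38,.55,.5,20,10),(w(-32,-130,300),Rt(35)),(w(-32,-95,120),Rt(35)),(w(-32,-77,53),Rt(35)),(w(-32,-11,119),Rt(35)),(w(-32,52,79),Rt(35))):
    q,e,ok=seg(q,*wp);print(q.round(2),np.abs(e).max().round(3))
q=np.array(r.sense()['q']);q,e,ok=seg(q,w(-32,-130,300),Rt(35),8);print(q.round(2),e.round(3))
cmd(w(-32,-130,300),Rt(35))
```

```text
[ 0.5  -0.11  0.11  1.71 -0.06  1.2   0.15] 0.0
[ 0.6   0.33  0.11  1.71 -0.48  1.54  0.77] 0.0
[ 0.58  0.52  0.09  1.89 -0.55  1.21  0.92] 0.0
[ 0.58  0.62  0.06  1.93 -0.59  1.08  0.98] 0.0
[ 0.5   0.46  0.04  2.   -0.6   1.11  0.86] 0.0
[ 0.44  0.49 -0.01  2.08 -0.67  0.97  0.86] 0.0
[ 0.55  0.33  0.18  1.71 -0.5   1.55  0.79] [-0.  0.  0.  0. -0.  0.]
q [ 0.594 -0.335  0.013  1.702  0.131  1.195 -0.299] d [3.49, 2.67, -8.12] w [7.47, 2.46, 9.07]
```

>>> {"method": "send_rows", "body": {
  "rows": [
    [[0.4, 0.3, -1], [0.9, 0.3, 1.1]],
    [[0.9, 0.7, -2], [1.9, 0.6, 2.3]],
    [[1.3, 1, -3], [2.8, 0.9, 3.4]],
    [[1.75, 1.3, -4], [3.7, 1.2, 4.5]],
    [[2.2, 1.7, -5], [4.7, 1.5, 5.7]],
    [[2.6, 2, -6], [5.6, 1.8, 6.8]],
    [[3.05, 2.35, -7], [6.5, 2.15, 7.9]],
    [[3.5, 2.67, -8.1], [7.5, 2.45, 9.1]]
  ]
}}

```text
t: 7.85
tcp_pos: [0.4623, -0.241, 0.2998]
tcp_rot: [[0.059, 0.997, 0.041], [0.812, -0.072, 0.58], [0.581, -0.001, -0.814]]
force: [0.8, 0.2, 0.7]
width: 0.004
gripper_force: 0.0
```

Run:
```python
from srch import *
from h import *
P,R=w_:=(w(-32,-130,300),Rt(35))
cmd(P,R)
d=grab('wrist');cv2.imwrite('pics/w1.png',d['color'][:,:,::-1])
```

```text
File "<stdin>", line 3
    P,R=w_:=(w(-32,-130,300),Rt(35))
          ^^
SyntaxError: invalid syntax
```

Run:
```python
from srch import *
from h import *
cmd(w(-32,-130,300),Rt(35))
d=grab('wrist');cv2.imwrite('pics/w1.png',d['color'][:,:,::-1])
```

```text
q [ 0.444  0.39   0.289  1.7   -0.585  1.508  0.835] d [-0.04, -0.0, 0.01] w [-0.09, 0.0, -0.08]
```

View pics/w1.png

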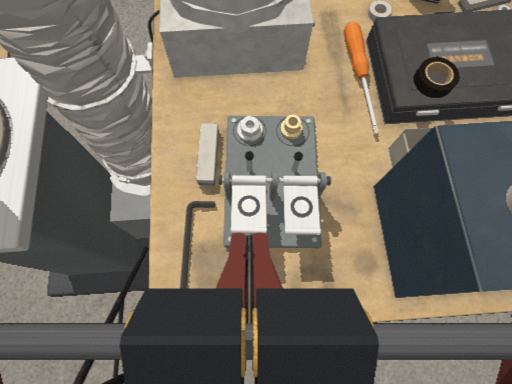

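Run:
```python
from h import *
d=pickle.load(open('wrist.pkl','rb'))
B=lambda P:(Rb().T@(P-O)*1000).round(1)
for n,u,v,z in[('plate -66,125',231,117,.01),('plate 66,125',315,115,.01),('plate 66,-75',321,247,.01),('spindle',276,181,.065),('tagN left',232,205,.065),('tagN right',266,205,.065),('tagF l',283.5,205,.065),('tagF r',319,205,.065),('far edge',302,234,.064),('nut top',249,125,.025)]:
    print(n,B(plane(d,u,v,z)),'depth',B(depth(d,u,v)))
```

```text
plate -66,125 [-59.4 122.5  10. ] depth [-59.5 123.1   9. ]
plate 66,125 [ 67.4 127.   10. ] depth [ 69.7 133.3  -0.5]
plate 66,-75 [ 65.2 -73.1  10. ] depth [ 67.6 -71.2  -1.2]
spindle [ 2.5 -0.4 65. ] depth [ 2.1 -2.4 70.3]
tagN left [-51.6 -32.1  65. ] depth [-51.4 -32.8  67.6]
tagN right [-10.2 -31.7  65. ] depth [ -7.5 -15.4   9.7]
tagF l [ 11.1 -31.6  65. ] depth [ 16.8 -14.9   8.8]
tagF r [ 54.4 -31.2  65. ] depth [ 67.8 -11.8  -0.1]
far edge [ 32.4 -67.   64. ] depth [ 31.9 -67.7  67.3]
nut top [-32.1 100.6  25. ] depth [-32.1 106.   15.5]
```

>>> {"method": "send_rows", "body": {
  "rows": [
    [[0, 0, -1.2], [0, 0, 0]],
    [[0, 0, -2.5], [0, 0, 0]],
    [[0, 0, -3.8], [0, 0, 0]],
    [[0, 0, -4.7], [0, 0, 0]],
    [[0.02, 0.3, -5.6], [0, 0, 0]],
    [[0.06, 0.72, -6.5], [0, 0, 0]],
    [[0.06, 0.72, -6.5], [0, 0, 0]]
  ]
}}

```text
t: 8.78
tcp_pos: [0.4624, -0.21, 0.0388]
tcp_rot: [[0.063, 0.997, 0.038], [0.811, -0.074, 0.58], [0.582, -0.006, -0.813]]
force: [-1.2, 0.6, 0.5]
width: 0.008
gripper_force: 0.0
```

Run:
```python
from h import *
s=r.sense();B=lambda P:(Rb().T@(P-O)*1000).round(1)
print(s['q'].round(2),B(s['tcp_pos']),s['force'])
P0=s['tcp_pos']
for k in(0,15,30,45,60,75,90): 
    t=np.radians(k);print(k,((w(-32,-66*np.cos(t)-11,62+66*np.sin(t)-9)-P0)/.04).round(2).tolist())
for g in((6,124),(22,120),(35,110),(44,98),(50,86),(52,78)): print(g,((w(-32,*g)-P0)/.04).round(2).tolist())
```

```text
[ 0.48  0.71  0.19  1.9  -0.74  1.08  1.11] [-32.8 -98.9  38.8] [-1.15697446  0.58934241  0.52000304]
0 [0.06, 0.55, 0.35]
15 [0.07, 0.6, 0.78]
30 [0.08, 0.77, 1.18]
45 [0.1, 1.03, 1.52]
60 [0.13, 1.37, 1.78]
75 [0.16, 1.76, 1.95]
90 [0.2, 2.19, 2.0]
(6, 124) [0.23, 2.61, 2.13]
(22, 120) [0.26, 3.01, 2.03]
(35, 110) [0.29, 3.34, 1.78]
(44, 98) [0.31, 3.56, 1.48]
(50, 86) [0.32, 3.71, 1.18]
(52, 78) [0.32, 3.76, 0.98]
```

>>> {"method": "send_rows", "body": {
  "rows": [
    [[0.03, 0.3, 0.2], [0, 0, 0]],
    [[0.06, 0.56, 0.36], [0, 0, 0]],
    [[0.06, 0.58, 0.57], [0, 0, 0]],
    [[0.07, 0.62, 0.78], [0, 0, 0]],
    [[0.08, 0.69, 0.98], [0, 0, 0]],
    [[0.08, 0.78, 1.18], [0, 0, 0]],
    [[0.09, 0.9, 1.36], [0, 0, 0]],
    [[0.1, 1.04, 1.52], [0, 0, 0]]
  ]
}}

```text
t: 9.78
tcp_pos: [0.4677, -0.1703, 0.1018]
tcp_rot: [[0.062, 0.997, 0.043], [0.813, -0.075, 0.577], [0.579, -0.001, -0.815]]
force: [0.8, -1.0, 0.3]
width: 0.008
gripper_force: 0.4
```

Run:
```python
from h import *
s=r.sense();B=lambda P:(Rb().T@(P-O)*1000).round(1)
print(B(s['tcp_pos']),s['force'])
a=grab('scene');d=grab('wrist')
i1=cv2.resize(a['color'][160:290,180:300],(480,520));i2=d['color'][100:384,100:400]
i2=cv2.resize(i2,(300,284));c=np.zeros((520,780,3),np.uint8);c[:,:480]=i1;c[:284,480:]=i2
cv2.imwrite('pics/c1.png',c[:,:,::-1])
```

```text
[-30.7 -59.  101.8] [ 0.80882315 -0.98181136  0.29832277]
```

View pics/c1.png

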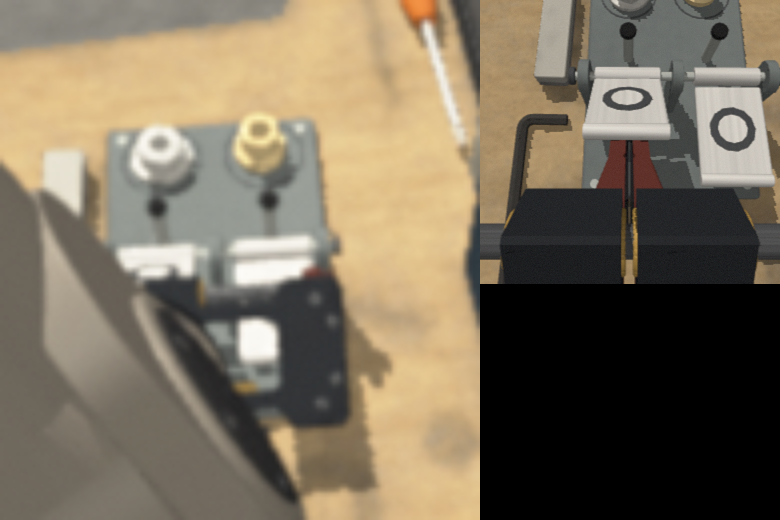

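>>> {"method": "send_rows", "body": {
  "rows": [
    [[0, 0.33, 0.26], [0, 0, 0]],
    [[0.03, 0.72, 0.43], [0, 0, 0]],
    [[0.06, 0.95, 0.47], [0, 0, 0]],
    [[0.08, 1.2, 0.5], [0, 0, 0]],
    [[0.1, 1.57, 0.58], [0, 0, 0]],
    [[0.12, 1.8, 0.55], [0, 0, 0]],
    [[0.13, 2.0, 0.48], [0, 0, 0]],
    [[0.15, 2.3, 0.26], [0, 0, 0]]
  ]
}}

```text
t: 10.88
tcp_pos: [0.474, -0.0786, 0.1116]
tcp_rot: [[0.062, 0.997, 0.044], [0.813, -0.076, 0.577], [0.578, -0.001, -0.816]]
force: [-0.5, -0.5, -0.5]
width: 0.008
gripper_force: 0.3
```

>>> {"method": "send_rows", "body": {
  "rows": [
    [[0.02, 0.2, -0.25], [0, 0, 0]],
    [[0.03, 0.33, -0.5], [0, 0, 0]],
    [[0.03, 0.38, -0.7], [0, 0, 0]],
    [[0.03, 0.4, -0.8], [0, 0, 0]],
    [[0.03, 0.4, -0.8], [0, 0, 0]]
  ]
}}

```text
t: 11.5
tcp_pos: [0.4748, -0.063, 0.0797]
tcp_rot: [[0.063, 0.997, 0.042], [0.813, -0.076, 0.577], [0.579, -0.002, -0.815]]
force: [-0.5, -0.2, 1.4]
width: 0.004
gripper_force: 0.8
```

Run:
```python
from h import *
s=r.sense();B=lambda P:(Rb().T@(P-O)*1000).round(1)
print(B(s['tcp_pos']),s['force'])
d=grab('wrist');cv2.imwrite('pics/c2.png',d['color'][:,:,::-1])
```

```text
[-32.2  48.6  79.7] [-0.51053768 -0.21125208  1.42585958]
```

View pics/c2.png

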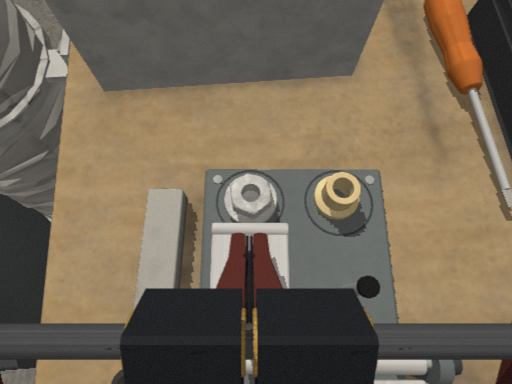

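>>> {"method": "send_rows", "body": {
  "rows": [
    [[0, 0, -0.08], [0, 0, 0]],
    [[0, 0, -0.16], [0, 0, 0]],
    [[0, 0, -0.16], [0, 0, 0]]
  ]
}}

```text
t: 11.92
tcp_pos: [0.4751, -0.0628, 0.0776]
tcp_rot: [[0.061, 0.997, 0.044], [0.81, -0.075, 0.582], [0.583, 0.0, -0.812]]
force: [-10.9, -6.3, 39.6]
width: 0.005
gripper_force: 19.6
```

>>> {"method": "send_rows", "body": {
  "rows": [
    [[0, 0, 0.3], [0, 0, 0]],
    [[0, 0, 1], [0, 0, 0]],
    [[0, -0.4, 2.2], [0, 0, 0]],
    [[0, -1, 3.5], [0, 0, 0]],
    [[0, -1.6, 4.5], [0, 0, 0]],
    [[0, -2.2, 4.8], [0, 0, 0]],
    [[0, -2.2, 4.8], [0, 0, 0]]
  ]
}}

```text
t: 12.8
tcp_pos: [0.4752, -0.153, 0.266]
tcp_rot: [[0.064, 0.997, 0.046], [0.814, -0.079, 0.575], [0.577, 0.001, -0.817]]
force: [-1.0, 0.5, -0.2]
width: 0.003
gripper_force: 0.0
```

Run:
```python
from h import *
s=r.sense();print(s['t'],s['tcp_pos'],s['force'])
d=grab('wrist');cv2.imwrite('pics/c3.png',d['color'][:,:,::-1])
B=lambda P:(Rb().T@(P-O)*1000).round(1)
c=d['color'];m=(c.min(2)>170).astype(np.uint8);m=cv2.morphologyEx(m,cv2.MORPH_CLOSE,np.ones((3,3),np.uint8))
for k in cv2.findContours(m,cv2.RETR_EXTERNAL,cv2.CHAIN_APPROX_NONE)[0]:
    if cv2.contourArea(k)<300: continue
    bx=cv2.boxPoints(cv2.minAreaRect(k));print(bx.round().tolist(),[B(plane(d,u,v,.065)).tolist() for u,v in bx])
    mm=np.zeros(m.shape,np.uint8);cv2.drawContours(mm,[k],-1,1,-1);mm=cv2.erode(mm,np.ones((5,5)))
    P=np.array([B(depth(d,u,v)) for v,u in zip(*np.nonzero(mm))])
    if len(P)>20:
        A=np.c_[P[:,:2],np.ones(len(P))];print('  slope',np.linalg.lstsq(A,P[:,2],rcond=None)[0].round(3),'z',np.median(P[:,2]))
```

```text
12.8 [ 0.47523975 -0.15302854  0.26600602] [-1.04936443  0.51859563 -0.16218671]
[[282.0, 252.0], [323.0, 252.0], [323.0, 287.0], [282.0, 287.0]] [[11.4, -6.6, 65.0], [55.2, -6.5, 65.0], [52.9, -42.7, 65.0], [10.4, -42.8, 65.0]]
  slope [-0.217 -0.473 63.98 ] z 65.0
[[94.0, 219.0], [96.0, 200.0], [133.0, 204.0], [131.0, 224.0]] [[-194.8, 29.0, 65.0], [-195.3, 51.3, 65.0], [-153.4, 46.3, 65.0], [-153.6, 24.2, 65.0]]
  slope [ -0.348  -4.062 112.931] z -405.7
[[183.0, 236.0], [187.0, 169.0], [206.0, 170.0], [201.0, 237.0]] [[-95.8, 10.6, 65.0], [-95.2, 88.8, 65.0], [-74.0, 87.3, 65.0], [-75.9, 9.2, 65.0]]
  slope [ 1.94200e+00 -1.72000e-01  2.09618e+02] z 19.4
[[223.0, 162.0], [260.0, 162.0], [260.0, 235.0], [223.0, 235.0]] [[-54.2, 97.5, 65.0], [-11.2, 97.6, 65.0], [-11.9, 11.7, 65.0], [-52.1, 11.7, 65.0]]
  slope [  0.153  -0.728 101.474] z 63.8
[[50.0, 134.0], [131.0, 69.0], [148.0, 90.0], [66.0, 155.0]] [[-261.8, 132.8, 65.0], [-174.6, 225.3, 65.0], [-150.5, 194.4, 65.0], [-237.4, 105.7, 65.0]]
  slope [  0.892  -0.87  389.681] z -35.2
[[375.0, 32.0], [388.0, 19.0], [403.0, 34.0], [390.0, 47.0]] [[143.0, 284.9, 65.0], [162.9, 306.6, 65.0], [179.7, 281.7, 65.0], [159.9, 260.6, 65.0]]
  slope [ -0.446  -0.814 366.687] z 7.2
[[245.0, 62.0], [306.0, 7.0], [335.0, 39.0], [274.0, 94.0]] [[-29.4, 236.8, 65.0], [53.4, 327.0, 65.0], [88.4, 274.0, 65.0], [6.3, 189.8, 65.0]]
  slope [  0.317  -0.881 296.186] z 98.9
[[139.0, 0.0], [207.0, 0.0], [207.0, 69.0], [139.0, 69.0]] [[-175.7, 338.9, 65.0], [-82.2, 339.0, 65.0], [-77.8, 226.0, 65.0], [-164.5, 225.9, 65.0]]
  slope [-3.60000e-02 -4.20000e-01  1.89489e+02] z 99.1
```

View pics/c3.png

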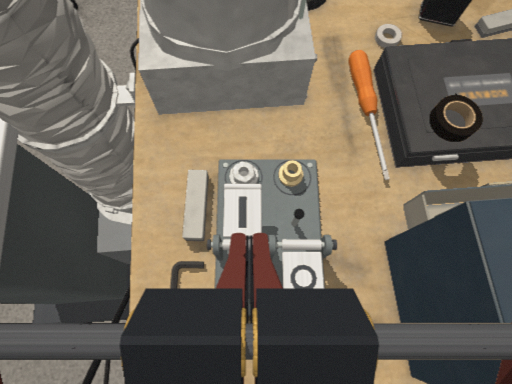

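Run:
```python
from h import *
d=pickle.load(open('wrist.pkl','rb'));B=lambda P:(Rb().T@(P-O)*1000).round(1)
for v in(186,192,200,210,220,230): print(B(np.median([depth(d,u,v) for u in(230,232,234,252,254)],axis=0)))
print(job.finish_job())
```

```text
[-41.   68.   65.7]
[-40.9  61.1  64.1]
[-40.8  51.7  63.7]
[-40.6  40.2  63.7]
[-40.4  28.7  63.1]
[-40.2  17.3  64.2]
the job is handed in; nothing more can be done
None
```

I turned the near-row tag (the hexagonal flange nut's row) over and pressed it flat: the bar mark shows, its top is level at about 64 mm, the far tag and board looked unmoved, and I handed the job in at about 13 s with the arm clear; the last press briefly reached about 40 N at the fingertips, and no verdict came back.

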